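# Pin down an air filter lid crosswise

### The arm

A 7-joint arm with a two-finger parallel gripper is mounted at the origin on the work surface. World frame = base frame: x ahead of the robot, y to its left, z up, the work surface at z = 0. Lengths are in m, angles in rad, forces in N, time in s.
With the tool pointing down it reaches from about 0.425 to 0.925 m from the base axis. Payload 6.8 kg.
Tool frame: the origin (TCP) lies at the very end of the fingers, on their centre line; the grasp point (between the pads) lies 19 mm behind it; z points along the fingers, y is the line along which they close (so a half turn about z gives the same grasp; the last joint's range is limited). The gripper opens to 85 mm and grips with 20 to 120 N. Pads are 22 mm wide; open, the fingers measure 114 mm over their backs; the gripper's body (76 mm by 85 mm) begins 54 mm behind the grasp point. The pads swing forward as they close: fully open they stand 13 mm farther back than shut.
Start: joints at [1.222, 0.477, 0.022, 1.555, -0.011, 1.109, -0.083], TCP at [0.161, -0.656, 0.231] pointing down, gripper open.
Joint ranges: [-2.96, 2.96], [-0.34, 2.1], [-1.41, 1.46], [0.24, 2.44], [-1.37, 4.51], [0.17, 1.92], [-2.96, 2.96]. Speed limits (rad/s): [2.39, 2.39, 3.14, 3.14, 3.14, 3.14, 3.14].

### API

Orientations are given as a rotation vector (axis times angle).
In Python, from bench import r gives the robot as it stands. The module is installed in compiled form; this text tells all that it offers.
- The arm moves only by the tool servo_tool, never from a script. Its argument "commands" is a list of rows, each a list of 7 numbers: the turn, a rotation vector about the world's x, y, z in degrees, then the shift along the world's x, y, z in mm, then the closure, from 0 (fully open) to 1 (shut). A call has 1 to 5 rows; each row is the pose to reach, as a shift and turn from the pose commanded when the call began; what a row does not reach only later rows make up. A row lasts 1/12 s, in which the tool goes at most 41.7 mm and 7.16 degrees, less where a joint would pass 70% of its speed; a pose out of reach is approached as far as the arm can. A call with a gripper value outside its range is refused whole. The fingers move at their own pace and stop on an object; "force" is the grip in N (left out, the last holds). Time passes only in rows, so rows that repeat a pose let the fingers close. It gives the time, the measured TCP pose, the force, the opening and the grip force at its end, in the units of the state.
- r.get_obs(): the state, without advancing time (a new reading comes with each control period).
- r.grab_frame(name): name is "scene" or "top" or "wrist"; returns (picture, depth): 384x512x3 uint8, blue, green, red; 384x512 float32, m along the optical axis (not along the pixel's ray), 0 where there is no reading.
- r.camera_info(name): a dict with "vertical_fov" (degrees; the focal length in pixels is half the picture's height over the tangent of half this angle, whatever the lens; pixels are square), "cx", "cy" (the principal point, pixels), "D" ([k1, k2, p1, p2, k3] as OpenCV has them; the pictures are not rectified), "cam_to_world" (4x4, takes a point from camera to world coordinates); the wrist camera has in their place "T_tool_cam" (4x4, takes a point from camera to tool coordinates, whose origin is the TCP and whose axes are the flange's). Camera axes: x right, y up, looking along -z (the intrinsics and any distortion apply to the point x, -y, -z); pixel columns grow to the right and rows downward; lengths in m; the calibration is good to about 2 mm. A picture is of the moment at which its call begins: read the wrist's pose just before it. camera_info takes no time and is no camera call.
- r.hand_in(): hands the job in; it is judged then, once.
The state is a dict: "clock": time; "joints": joint angles; "qvel": joint speeds; "tau": joint torques, N m; "tcp_pos": TCP position; "orientation": TCP orientation; "contact_force": force on the tool from outside, world axes, zero at the start; "moment": the same for the moment, N m; "grip_width": finger opening in m; "gripper_force": force on a finger pad.
Only numpy, scipy, OpenCV 4.12 (cv2) and the standard library are available. Lean on these libraries where they do the work, as an engineer would, in place of code of your own. Each camera call takes 0.05 s, during which the arm holds its last target. There are 200 camera calls.

### The job

Fasten the lid of the black air filter housing: with a light push of a fingertip, press the four white push-rivet pins fully home, crosswise so that the lid seats evenly. Start with the pin right beside the round hose stub, then the one diagonally opposite, then the other pin at the hose-stub end, and last the remaining pin. Do not press hard, lift or tip anything or push the housing about, and leave the spanner on the lid and the other things on the bench as they are.

Things in the scene. Friction and masses are not known exactly. Their poses are not given: they have to be found in the camera images.
- airbox: Closed black plastic air filter housing, loose, level on the bench, 0.95 kg. Lower half 200 x 130 mm; flange 230 x 160 mm, its top 100 mm up. On it a raised cross-shaped crown (125 x 150 and 215 x 62 mm), top 130 mm up, ribs to 133 mm, leaves the four flange corners free. Origin: centre of the underside. x = long axis (+x to the hose-stub end), z up.
- hose_stub (a point): Centre of the open end of the round hose stub, 60 mm across, at the housing's +x end: 178 mm from the origin, 42 mm up, offset 32 mm to the +y side
- inlet_snout (a point): Middle of the mouth of the flat oblong inlet snout, 98 mm wide, at the housing's -x end: 153 mm from the origin, 45 mm up, not offset
- rivet_outlet_near_top (a point): Top centre of the white pin right beside the round hose stub (housing x 98, y 63 mm). All four pins are alike: flat round head 18 mm across, 4 mm thick, over a black collar 24 mm across on the flange. Head top 122 mm above the bench when its joint reads 0, 115 mm when it lies fully down on the collar. The crown's wall is 32 mm from the pin's centre.
- rivet_inlet_far_top (a point): Centre of the top of the pin on the diagonal from the first (housing -x, -y corner: x -98, y -63 mm)
- rivet_outlet_far_top (a point): Centre of the top of the other pin at the hose-stub end (housing +x, -y corner: x 98, y -63 mm)
- rivet_inlet_near_top (a point): Centre of the top of the remaining pin (housing -x, +y corner: x -98, y 63 mm)
- rivet_outlet_near (a joint): How far that pin has been pressed in, m: 0 = fully proud, 0.007 = fully home (head on collar, hard stop). It slides straight down against a steady friction of about 4 N, without a spring, and stays where it is left. Found at 0 to 0.0015.
- rivet_inlet_far (a joint): The same for the pin on the diagonal from the first
- rivet_outlet_far (a joint): The same for the other pin at the hose-stub end
- rivet_inlet_near (a joint): The same for the remaining pin
- wrench: Bystander: steel open spanner 140 mm long, lying along the middle of the lid's crown (origin near its middle, on the crown). Leave it there.
- oil_filter: Bystander: white oil filter canister, 76 mm across, 88 mm high, standing beside the housing (origin under its centre)
- distributor: Bystander: ignition distributor standing upside down on its black cap, 80 mm across, 166 mm high to the end of its shaft, beside the housing (origin under its centre)
- grease_tub: Bystander: round tub, 72 mm across, 70 mm high, near the housing (origin under its centre)
- spark_plug: Bystander: spark plug 80 mm long lying near the housing (origin under its hexagon)
- spray_can: Bystander: can 56 mm across, 170 mm high, to the left (origin under its centre)
- screwdriver: Bystander: screwdriver 200 mm long lying to the right

How it is judged:
By the outcome, as a careful person would: the job done as asked, in the order asked, and still so for the second after the job is handed in, with the robot touching nothing.
It also fails if it takes over 64 s, if anything falls off the work surface, if the arm or the gripper's body presses on something with over 40 N, if the wrist force passes 120 N, or if a joint passes its speed limit or range.

## Working session

There is one attempt and no reset: what is moved stays moved. The work goes in short steps, Python scripts to look and compute and a tool call to move; the robot and the scene stay as the last step left them, time stands still between calls to the robot, and variables do not carry over. Pictures are saved under pics/ and viewed, at most 10 in all, crops included, and the job is handed in when it is done.

Besides the shell and the picture viewer there is one more tool, called after "Emit:" as a command line: name --pt "numbers of a row" for each row, then --argument value for the rest. servo_tool: Moves the arm, as the interface text tells. Its arguments: {"type":"object","properties":{"commands":{"type":"array"},"force":{"type":"number"}},"required":["commands"]}

```bash
mkdir -p pics; cat > h.py <<'E'
import numpy as np, cv2
from bench import r
def K(i):
    f=192/np.tan(np.radians(i["vertical_fov"])/2); return np.array([[f,0,i["cx"]],[0,f,i["cy"]],[0,0,1.]])
def ray(name,uv,T=None):
    i=r.camera_info(name); T=np.array(i["cam_to_world"]) if T is None else T
    p=cv2.undistortPoints(np.array(uv,float).reshape(-1,1,2),K(i),np.array(i["D"],float)).reshape(-1,2)
    d=np.c_[p[:,0],-p[:,1],-np.ones(len(p))]
    return T[:3,3],d@T[:3,:3].T
def onplane(name,uv,z,T=None):
    o,d=ray(name,uv,T); return o+d*((z-o[2])/d[:,2])[:,None]
def atdepth(name,uv,dep,T=None):
    o,d=ray(name,uv,T); return o+d*np.array(dep)[:,None]
E
python3 - <<'E'
from h import *
o=r.get_obs(); print({k:np.round(v,3) for k,v in o.items()})
for n in("top","scene"):
    b,d=r.grab_frame(n); cv2.imwrite(f"pics/{n}.png",b); np.savez(n,b=b,d=d)
E
```

```text
{'clock': np.float64(0.0), 'joints': array([ 1.222,  0.478,  0.022,  1.556, -0.012,  1.109, -0.083]), 'qvel': array([-0.   , -0.001,  0.   , -0.   , -0.   , -0.001, -0.001]), 'tau': array([-1.0000e-03, -5.9646e+01,  1.6080e+00, -2.8120e+01,  1.2000e-02,
        9.0000e-03, -0.0000e+00]), 'tcp_pos': array([ 0.161, -0.655,  0.23 ]), 'orientation': array([-3.117e+00, -3.770e-01,  1.000e-03]), 'contact_force': array([-0.41 ,  1.066, -0.498]), 'moment': array([-0.032,  0.033, -0.006]), 'gripper_force': np.float64(0.0), 'grip_width': np.float64(0.085)}
```

View pics/top.png

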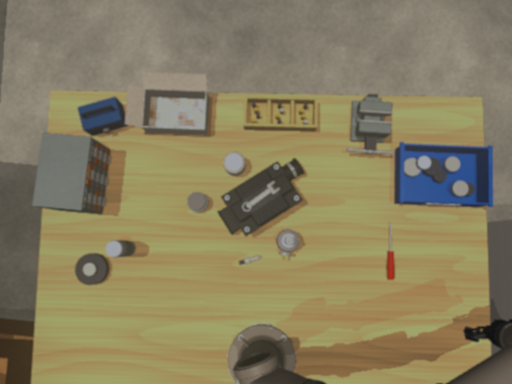

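View pics/scene.png

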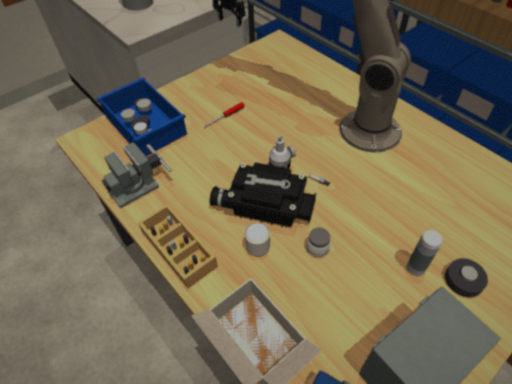

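The top view shows the housing near (262,197), with the hose stub at (295,168) upper right and the snout at (230,222). The pins are at about (283,168), (297,198), (225,197) and (247,231). The spanner lies on the crown. The scene view agrees. Next I'll measure the pins with blob detection.

```bash
python3 - <<'E'
from h import *
z=np.load("top.npz"); b,d=z["b"],z["d"]
c=b[145:250,205:315]; cv2.imwrite("pics/crop.png",cv2.resize(c,None,fx=5,fy=5,interpolation=cv2.INTER_CUBIC))
g=b.min(2).astype(float); hsv=cv2.cvtColor(b,cv2.COLOR_BGR2HSV)
m=((hsv[...,1]<70)&(hsv[...,2]>110)).astype(np.uint8)
n,l,s,ce=cv2.connectedComponentsWithStats(m)
for i in range(1,n):
    x,y=ce[i]
    if 205<x<315 and 145<y<265 and s[i,4]>5:
        ys,xs=np.where(l==i); w=g[ys,xs]; uv=[np.average(xs,weights=w),np.average(ys,weights=w)]
        print(s[i,4],np.round(uv,2),onplane("top",[uv],.121).round(4),atdepth("top",[uv],[np.median(d[ys,xs])]).round(4))
print(r.camera_info("top")["vertical_fov"],np.round(r.camera_info("top")["cam_to_world"],3))
E
```

```text
376 [233.46 162.09] [[0.6685 0.1026 0.121 ]] [[0.6747 0.1049 0.0859]]
33 [291.48 168.38] [[ 0.65  -0.093  0.121]] [[ 0.6578 -0.0958  0.0743]]
20 [275.9  166.32] [[ 0.6563 -0.0405  0.121 ]] [[ 0.6574 -0.0407  0.1143]]
249 [260.6  196.06] [[0.5548 0.0094 0.121 ]] [[0.5532 0.0094 0.1367]]
21 [226.76 197.18] [[0.5494 0.1224 0.121 ]] [[0.55   0.1229 0.1142]]
22 [296.12 197.69] [[ 0.5512 -0.1094  0.121 ]] [[ 0.5517 -0.1098  0.1155]]
22 [246.49 228.99] [[0.4443 0.0545 0.121 ]] [[0.4445 0.0547 0.1148]]
428 [287.26 241.71] [[ 0.4043 -0.0811  0.121 ]] [[ 0.4045 -0.0823  0.0993]]
72 [250.94 259.1 ] [[0.3455 0.038  0.121 ]] [[0.3425 0.0404 0.014 ]]
44.111722861545765 [[ 0.015  0.994 -0.108  0.389]
 [-1.     0.015 -0.002  0.003]
 [-0.     0.108  0.994  1.696]
 [ 0.     0.     0.     1.   ]]
```

View pics/crop.png

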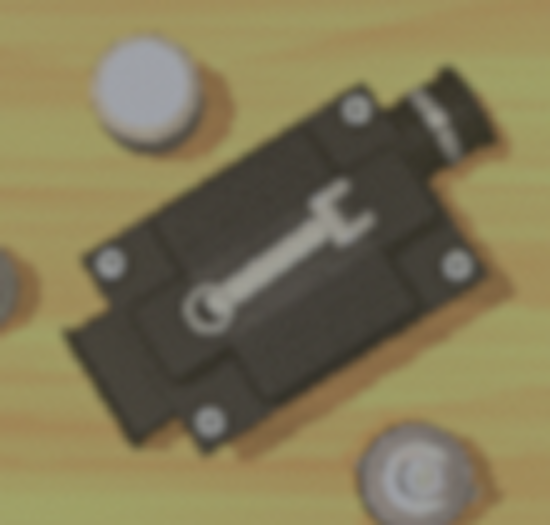

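The pins measured at z = 0.121 are:

| Pin | x | y |
|---|---|---|
| outlet_near | 0.656 | -0.041 |
| inlet_far | 0.444 | 0.055 |
| outlet_far | 0.551 | -0.109 |
| inlet_near | 0.549 | 0.122 |

The spacings come out at 126, 195 and 232 mm, against 126, 196 and 233 expected. I'll close the fingers while moving over pin 1, staying at a height clear of everything.

Emit:
servo_tool --pt "0 0 0 25 31 0 1" --pt "0 0 0 50 62 0 1" --pt "0 0 0 74 92 0 1" --pt "0 0 0 99 123 0 1" --pt "0 0 0 124 154 0 1" --force 20

```text
clock: 0.52
tcp_pos: [0.2856, -0.4997, 0.2309]
orientation: [-3.118, -0.377, 0.001]
contact_force: [0.9, -0.5, -0.2]
grip_width: 0.0257
gripper_force: 0.0
```

Emit:
servo_tool --pt "0 0 0 25 31 0 1" --pt "0 0 0 50 62 0 1" --pt "0 0 0 74 92 0 1" --pt "0 0 0 99 123 0 1" --pt "0 0 0 124 154 0 1"

```text
clock: 0.93
tcp_pos: [0.4095, -0.3458, 0.2312]
orientation: [-3.119, -0.377, 0.001]
contact_force: [0.8, -0.2, 0.7]
grip_width: 0.0001
gripper_force: 0.0
```

Emit:
servo_tool --pt "0 0 0 25 31 0 1" --pt "0 0 0 50 62 0 1" --pt "0 0 0 74 92 0 1" --pt "0 0 0 99 123 0 1" --pt "0 0 0 124 154 0 1"

```text
clock: 1.35
tcp_pos: [0.5335, -0.1919, 0.2311]
orientation: [-3.119, -0.377, 0.001]
contact_force: [0.8, -0.9, -0.9]
grip_width: 0.0001
gripper_force: 0.0
```

Emit:
servo_tool --pt "0 0 0 25 31 0 1" --pt "0 0 0 50 62 0 1" --pt "0 0 0 74 92 0 1" --pt "0 0 0 99 123 0 1" --pt "0 0 0 122 151 0 1"

```text
clock: 1.77
tcp_pos: [0.6558, -0.0402, 0.2309]
orientation: [-3.118, -0.378, 0.001]
contact_force: [0.3, -0.4, 0.3]
grip_width: 0.0003
gripper_force: 0.0
```

Emit:
servo_tool --pt "0 0 0 0 0 0 1" --pt "0 0 0 0 0 0 1" --pt "0 0 0 0 0 0 1"

```text
clock: 2.02
tcp_pos: [0.6544, -0.0431, 0.2306]
orientation: [3.118, 0.377, -0.002]
contact_force: [-0.7, -0.1, 0.6]
grip_width: -0.0001
gripper_force: 0.0
```

```bash
cat >> h.py <<'E'
from scipy.spatial.transform import Rotation as R
def wristT(o):
    T=np.eye(4); T[:3,:3]=R.from_rotvec(o["orientation"]).as_matrix(); T[:3,3]=o["tcp_pos"]
    return T@np.array(r.camera_info("wrist")["T_tool_cam"])
def wrist(name,near=None):
    o=r.get_obs(); T=wristT(o); b,d=r.grab_frame("wrist"); cv2.imwrite(f"pics/{name}.png",b)
    print(o["tcp_pos"].round(4),o["contact_force"].round(1))
    hsv=cv2.cvtColor(b,cv2.COLOR_BGR2HSV); m=((hsv[...,1]<70)&(hsv[...,2]>110)).astype(np.uint8)
    n,l,s,ce=cv2.connectedComponentsWithStats(m)
    for i in range(1,n):
        if s[i,4]>60:
            dep=np.median(d[l==i]); print(s[i,2:],ce[i].round(1),onplane("wrist",[ce[i]],.121,T).round(4),atdepth("wrist",[ce[i]],[dep],T).round(4))
E
python3 -c "
from h import *
wrist('w1')"
```

```text
[ 0.6544 -0.0431  0.2306] [-0.7 -0.1  0.6]
[33 14 99] [453.8   7.7] [[ 0.8484 -0.1664  0.121 ]] [[ 9.022e-01 -2.345e-01  8.000e-04]]
[ 24  15 163] [384.9  33.8] [[ 0.8114 -0.1152  0.121 ]] [[ 0.8335 -0.142   0.0474]]
[  38   91 1201] [495.1  93.2] [[ 0.795  -0.2349  0.121 ]] [[ 0.8195 -0.3216  0.0176]]
[  86   72 4535] [131.  120.2] [[0.6886 0.0834 0.121 ]] [[0.682  0.0985 0.085 ]]
[ 97  28 242] [375.9 146.2] [[ 0.7193 -0.1415  0.121 ]] [[ 0.7117 -0.1977  0.001 ]]
[111  30 571] [373.8 157.3] [[ 0.7089 -0.1434  0.121 ]] [[ 6.963e-01 -2.009e-01  1.000e-04]]
[ 18  28 251] [295.6 164.1] [[ 0.6845 -0.0731  0.121 ]] [[ 0.6734 -0.084   0.0659]]
[ 40  23 428] [492.  169.2] [[ 0.7284 -0.2674  0.121 ]] [[ 0.7272 -0.3116  0.0753]]
[  60   54 1520] [ 56.4 189.3] [[0.6031 0.153  0.121 ]] [[0.5578 0.2134 0.0344]]
[ 43  14 117] [418.8 175.5] [[ 0.7031 -0.194   0.121 ]] [[ 6.877e-01 -2.755e-01  6.000e-04]]
[ 18  17 233] [253.5 180.9] [[ 0.6589 -0.0384  0.121 ]] [[ 0.6569 -0.0388  0.1144]]
[ 13  22 188] [303.6 187.6] [[ 0.6639 -0.0873  0.121 ]] [[ 0.6528 -0.0973  0.0816]]
[ 50  18 237] [422.4 188. ] 
[... 213 characters left out ...]
2.912e-01  5.000e-04]]
[ 16  15 188] [ 85.8 237.8] [[0.5548 0.1206 0.121 ]] [[0.5499 0.1245 0.1142]]
[ 115   67 2113] [181.9 268.9] [[0.5428 0.0139 0.121 ]] [[0.555  0.0115 0.137 ]]
[ 98  27 276] [ 39.4 273.8] [[0.4912 0.1757 0.121 ]] [[3.744e-01 2.710e-01 1.000e-04]]
[24 11 84] [ 83.2 278.7] [[0.4997 0.1229 0.121 ]] [[3.870e-01 1.927e-01 1.000e-04]]
[ 60  13 127] [408.6 279.7] [[ 0.5873 -0.2362  0.121 ]] [[ 5.167e-01 -3.379e-01  4.000e-04]]
[ 22  30 134] [449.6 326.3] [[ 0.5326 -0.3223  0.121 ]] [[ 0.447  -0.4484  0.0144]]
[ 13  19 112] [255.9 328.1] [[ 0.4802 -0.0845  0.121 ]] [[ 0.4443 -0.0931  0.0854]]
[43 10 71] [ 26.1 371. ] [[0.3061 0.2113 0.121 ]] [[ 1.001e-01  3.238e-01 -2.000e-04]]
```

View pics/w1.png

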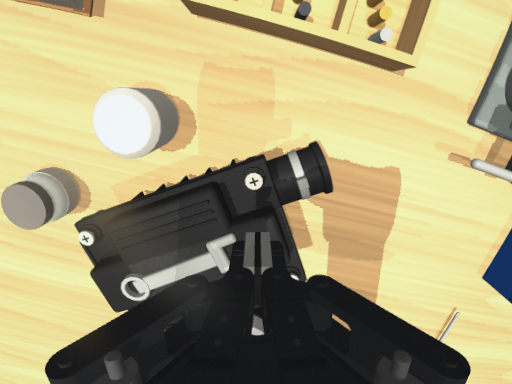

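The wrist view shows pin 1 at (254,181), just ahead of the fingertips at (258,235), and pin 4 at (86,238). Depth gives about 0.114 for the pin tops, but 0.1205 to 0.122 is expected. I'll check this against the known heights of the flange and crown.

```bash
python3 - <<'E'
from h import *
z=np.load("top.npz"); d=z["d"]
o=r.get_obs();T=wristT(o);b,dw=r.grab_frame("wrist")
def prof(n,dd,row,cols,T=None):
    uv=[(c,row) for c in cols]; p=atdepth(n,uv,[dd[row,c] for c in cols],T); print(n,row,(p[:,2]*1e3).round(1))
prof("wrist",dw,181,range(232,276,2),T)
prof("wrist",dw,176,range(244,264,2),T)
prof("wrist",dw,238,range(76,98,2),T)
prof("top",d,166,range(268,286)); prof("top",d,197,range(218,238)); prof("top",d,198,range(288,304)); prof("top",d,229,range(240,254))
prof("top",d,215,range(266,276)); prof("wrist",dw,215,range(165,185,2),T)
E
```

```text
wrist 181 [101.4 100.6 101.7 100.7 100.2 104.5 114.  114.1 115.3 115.4 115.4 115.5
 115.  115.4 116.  105.  100.4  99.6 100.5  99.4  86.7  70.4]
wrist 176 [104.6 114.1 114.8 114.3 114.6 114.3 115.1 113.7 114.2 104.7]
wrist 238 [ -0.8 114.3 114.  115.  115.3 114.6 115.2 114.4 113.7 104.7 105.8]
top 166 [105.9 100.6  95.   96.1  97.6 110.7 124.5 114.4 114.4 113.1 110.   93.9
 102.1  -1.5  53.9  61.3  56.9  64.3]
top 197 [ -5.6   2.3   5.8 100.9  98.8 102.4 115.2 114.  111.3 114.1 120.  112.8
 102.8  98.9  97.6  97.1 100.2 101.8 101.8 107.3]
top 198 [ 95.3 101.2 101.7 104.6 100.4 104.3 111.9 115.3 115.5 106.9 115.5  98.
  99.7  96.5  -0.7   2. ]
top 229 [ -7.7 105.6 100.1 106.4 110.3 112.7 116.7 115.4 109.7 100.7  97.9 104.7
 103.6 104.9]
top 215 [131.1 132.9 136.1 137.7 124.4 128.2 124.4 126.7 126.3 108.9]
wrist 215 [133.4 132.6 132.5 129.5 130.1 130.2 130.3 129.5 130.3 130.7]
```

Flange (100) and crown (130) read correctly, so the depth is sound. The head tops really are at about 115 and the collar at about 105, which leaves the heads roughly 6 mm proud of what I can see of the collar. I'll find contact by force, in small steps.

Emit:
servo_tool --pt "0 0 0 2 3 -30 1" --pt "0 0 0 2 3 -60 1" --pt "0 0 0 2 3 -90 1" --pt "0 0 0 2 3 -100 1" --pt "0 0 0 2 3 -100 1"

```text
clock: 2.53
tcp_pos: [0.6544, -0.0412, 0.1285]
orientation: [-3.119, -0.375, 0.009]
contact_force: [0.6, -0.8, 0.5]
grip_width: -0.0
gripper_force: 0.0
```

Emit:
servo_tool --pt "0 0 0 0 0 -2 1" --pt "0 0 0 0 0 -4 1" --pt "0 0 0 0 0 -6 1" --pt "0 0 0 0 0 -6 1"

```text
clock: 2.87
tcp_pos: [0.6577, -0.0397, 0.1265]
orientation: [3.119, 0.377, 0.003]
contact_force: [-0.2, -0.2, 0.6]
grip_width: -0.0
gripper_force: 0.0
```

Emit:
servo_tool --pt "0 0 0 0 0 -1.5 1" --pt "0 0 0 0 0 -3 1" --pt "0 0 0 0 0 -4 1" --pt "0 0 0 0 0 -4 1"

```text
clock: 3.2
tcp_pos: [0.6568, -0.0395, 0.1211]
orientation: [3.119, 0.377, -0.001]
contact_force: [0.9, 0.4, 0.4]
grip_width: -0.0003
gripper_force: 0.0
```

Emit:
servo_tool --pt "0 0 0 0 0 -1 1" --pt "0 0 0 0 0 -2 1" --pt "0 0 0 0 0 -3 1" --pt "0 0 0 0 0 -4 1" --pt "0 0 0 0 0 -4 1"

```text
clock: 3.62
tcp_pos: [0.6568, -0.0395, 0.117]
orientation: [-3.119, -0.377, 0.001]
contact_force: [0.2, -0.6, 0.3]
grip_width: -0.0002
gripper_force: 0.0
```

No contact by 0.117, so the head really is lower than the description says. Continuing in finer steps.

Emit:
servo_tool --pt "0 0 0 0 0 -0.7 1" --pt "0 0 0 0 0 -1.4 1" --pt "0 0 0 0 0 -2 1" --pt "0 0 0 0 0 -2 1"

```text
clock: 3.95
tcp_pos: [0.6569, -0.0395, 0.1151]
orientation: [-3.119, -0.377, 0.0]
contact_force: [-0.1, 0.2, 0.8]
grip_width: -0.0003
gripper_force: 0.0
```

Emit:
servo_tool --pt "0 0 0 0 0 -0.5 1" --pt "0 0 0 0 0 -1 1" --pt "0 0 0 0 0 -1 1"

```text
clock: 4.2
tcp_pos: [0.657, -0.0395, 0.1143]
orientation: [3.119, 0.377, 0.0]
contact_force: [-0.2, 0.7, 0.1]
grip_width: -0.0002
gripper_force: 0.0
```

Emit:
servo_tool --pt "0 0 0 0 0 -0.5 1" --pt "0 0 0 0 0 -1 1" --pt "0 0 0 0 0 -1 1"

```text
clock: 4.45
tcp_pos: [0.6571, -0.0395, 0.1136]
orientation: [3.119, 0.377, 0.0]
contact_force: [-0.9, 0.7, 4.0]
grip_width: -0.0002
gripper_force: 1.9
```

Emit:
servo_tool --pt "0 0 0 0 0 -0.5 1" --pt "0 0 0 0 0 -1 1" --pt "0 0 0 0 0 -1 1"

```text
clock: 4.7
tcp_pos: [0.657, -0.0395, 0.1124]
orientation: [3.119, 0.377, 0.0]
contact_force: [-1.7, 0.2, 3.4]
grip_width: -0.0001
gripper_force: 1.9
```

Contact came at 0.1138 and the pin is sliding at about 4 N. I'll keep going in 1 mm steps until the force rises at the stop.

Emit:
servo_tool --pt "0 0 0 0 0 -0.7 1" --pt "0 0 0 0 0 -1.4 1" --pt "0 0 0 0 0 -2 1" --pt "0 0 0 0 0 -2 1"

```text
clock: 5.03
tcp_pos: [0.657, -0.0395, 0.1102]
orientation: [3.119, 0.377, 0.0]
contact_force: [-1.0, 0.3, 3.0]
grip_width: 0.0001
gripper_force: 1.4
```

Emit:
servo_tool --pt "0 0 0 0 0 -0.5 1" --pt "0 0 0 0 0 -1 1" --pt "0 0 0 0 0 -1 1"

```text
clock: 5.28
tcp_pos: [0.657, -0.0395, 0.1092]
orientation: [3.119, 0.377, 0.0]
contact_force: [-0.8, 0.2, 3.0]
grip_width: -0.0001
gripper_force: 1.5
```

Emit:
servo_tool --pt "0 0 0 0 0 -0.5 1" --pt "0 0 0 0 0 -1 1" --pt "0 0 0 0 0 -1 1"

```text
clock: 5.53
tcp_pos: [0.6571, -0.0395, 0.1083]
orientation: [3.119, 0.377, 0.0]
contact_force: [-1.1, 0.5, 3.4]
grip_width: 0.0
gripper_force: 1.5
```

Emit:
servo_tool --pt "0 0 0 0 0 -0.4 1" --pt "0 0 0 0 0 -0.7 1" --pt "0 0 0 0 0 -0.7 1"

```text
clock: 5.78
tcp_pos: [0.6571, -0.0395, 0.1081]
orientation: [3.119, 0.377, 0.0]
contact_force: [-2.1, 0.2, 7.6]
grip_width: 0.0001
gripper_force: 3.6
```

Emit:
servo_tool --pt "0 0 0 0 0 -0.3 1" --pt "0 0 0 0 0 -0.3 1" --pt "0 0 0 0 0 -0.3 1"

```text
clock: 6.03
tcp_pos: [0.6571, -0.0395, 0.1081]
orientation: [3.119, 0.377, 0.001]
contact_force: [-2.3, 0.4, 8.4]
grip_width: 0.0003
gripper_force: 4.5
```

Pin 1 is home: hard stop at 0.1081, a 5.7 mm stroke, 8 N. Now lifting clear and crossing to the diagonal pin.

Emit:
servo_tool --pt "0 0 0 0 0 35 1" --pt "0 0 0 0 0 56 1" --pt "0 0 0 -36 16 56 1" --pt "0 0 0 -72 32 56 1" --pt "0 0 0 -108 48 56 1"

```text
clock: 6.45
tcp_pos: [0.5477, 0.0088, 0.163]
orientation: [-3.119, -0.376, -0.0]
contact_force: [0.1, 1.2, 0.2]
grip_width: 0.0002
gripper_force: 0.0
```

Emit:
servo_tool --pt "0 0 0 -36 16 0 1" --pt "0 0 0 -72 32 0 1" --pt "0 0 0 -104.5 47.5 0 1" --pt "0 0 0 -104.5 47.5 0 1" --pt "0 0 0 -104.5 47.5 0 1"

```text
clock: 6.87
tcp_pos: [0.4429, 0.0565, 0.1632]
orientation: [3.118, 0.381, -0.001]
contact_force: [0.6, 0.5, -0.0]
grip_width: -0.0001
gripper_force: 0.0
```

```bash
python3 - <<'E'
from h import *
o=r.get_obs(); print(o["tcp_pos"].round(4),o["contact_force"].round(1))
for n in("top",):
    b,d=r.grab_frame(n); np.savez(n+"2",b=b,d=d)
    hsv=cv2.cvtColor(b,cv2.COLOR_BGR2HSV); m=((hsv[...,1]<70)&(hsv[...,2]>110)).astype(np.uint8)
    k,l,s,ce=cv2.connectedComponentsWithStats(m)
    for i in range(1,k):
        if 205<ce[i][0]<315 and 145<ce[i][1]<265 and s[i,4]>5: print(s[i,4],ce[i].round(2),onplane(n,[ce[i]],.114).round(4))
E
```

```text
[0.4429 0.0565 0.1632] [ 0.6  0.5 -0. ]
383 [233.58 162.38] [[0.6688 0.1026 0.114 ]]
34 [291.56 168.5 ] [[ 0.6508 -0.0937  0.114 ]]
21 [275.86 166.81] [[ 0.6558 -0.0406  0.114 ]]
196 [264.66 193.06] [[ 0.5659 -0.004   0.114 ]]
23 [226.57 197.17] [[0.5501 0.1236 0.114 ]]
24 [296.   197.71] [[ 0.5518 -0.1095  0.114 ]]
127 [256.01 222.75] [[0.4658 0.0234 0.114 ]]
216 [238.4  219.49] [[0.4758 0.0824 0.114 ]]
155 [227.7 231.8] [[0.4342 0.1172 0.114 ]]
176 [288.56 240.49] [[ 0.4085 -0.0858  0.114 ]]
14 [284.93 253.86] [[ 0.3642 -0.0742  0.114 ]]
```

The housing hasn't moved. Descending over pin 2.

Emit:
servo_tool --pt "0 0 0 0 0 -20 1" --pt "0 0 0 0 0 -40 1" --pt "0 0 0 0 0 -45 1" --pt "0 0 0 0 0 -46 1" --pt "0 0 0 0 0 -46 1"

```text
clock: 7.33
tcp_pos: [0.4452, 0.0558, 0.1173]
orientation: [-3.119, -0.376, 0.001]
contact_force: [0.9, 0.2, 0.5]
grip_width: 0.0001
gripper_force: 0.0
```

Emit:
servo_tool --pt "0 0 0 0 0 0 1" --pt "0 0 0 0 0 0 1" --pt "0 0 0 0 0 0 1"

```text
clock: 7.58
tcp_pos: [0.4452, 0.056, 0.1181]
orientation: [3.119, 0.377, 0.002]
contact_force: [0.7, 0.1, -0.2]
grip_width: -0.0002
gripper_force: 0.0
```

Emit:
servo_tool --pt "0 0 0 0 0 -1.2 1" --pt "0 0 0 0 0 -2.4 1" --pt "0 0 0 0 0 -3.6 1" --pt "0 0 0 0 0 -5 1" --pt "0 0 0 0 0 -5 1"

```text
clock: 8.0
tcp_pos: [0.4447, 0.0559, 0.1123]
orientation: [3.119, 0.377, 0.001]
contact_force: [1.3, -0.2, 1.7]
grip_width: -0.0002
gripper_force: 0.6
```

Emit:
servo_tool --pt "0 0 0 0 0 -0.5 1" --pt "0 0 0 0 0 -1 1" --pt "0 0 0 0 0 -1.5 1" --pt "0 0 0 0 0 -1.5 1"

```text
clock: 8.33
tcp_pos: [0.4447, 0.056, 0.1108]
orientation: [-3.119, -0.377, -0.001]
contact_force: [-0.3, -0.3, 2.7]
grip_width: 0.0004
gripper_force: 1.4
```

Emit:
servo_tool --pt "0 0 0 0 0 -0.6 1" --pt "0 0 0 0 0 -1.2 1" --pt "0 0 0 0 0 -1.7 1" --pt "0 0 0 0 0 -1.7 1"

```text
clock: 8.67
tcp_pos: [0.4447, 0.056, 0.1091]
orientation: [-3.119, -0.377, -0.001]
contact_force: [0.7, 0.3, 2.2]
grip_width: 0.0001
gripper_force: 1.1
```

Emit:
servo_tool --pt "0 0 0 0 0 -0.4 1" --pt "0 0 0 0 0 -0.7 1" --pt "0 0 0 0 0 -0.7 1"

```text
clock: 8.92
tcp_pos: [0.4446, 0.056, 0.1084]
orientation: [-3.119, -0.377, -0.001]
contact_force: [2.0, 0.4, 3.6]
grip_width: 0.0001
gripper_force: 1.4
```

Emit:
servo_tool --pt "0 0 0 0 0 -0.4 1" --pt "0 0 0 0 0 -0.8 1" --pt "0 0 0 0 0 -0.8 1"

```text
clock: 9.17
tcp_pos: [0.4447, 0.056, 0.108]
orientation: [3.119, 0.377, 0.001]
contact_force: [-0.2, -0.9, 8.0]
grip_width: -0.0004
gripper_force: 4.4
```

Emit:
servo_tool --pt "0 0 0 0 0 -0.3 1" --pt "0 0 0 0 0 -0.3 1" --pt "0 0 0 0 0 -0.3 1"

```text
clock: 9.42
tcp_pos: [0.4447, 0.056, 0.108]
orientation: [3.119, 0.377, 0.001]
contact_force: [-1.4, -1.0, 12.2]
grip_width: 0.0001
gripper_force: 6.1
```

Pin 2 is home: stop at 0.1080. Next is outlet_far.

Emit:
servo_tool --pt "0 0 0 0 0 35 1" --pt "0 0 0 0 0 56 1" --pt "0 0 0 20 -31 56 1" --pt "0 0 0 40 -62 56 1" --pt "0 0 0 60 -93 56 1"

```text
clock: 9.83
tcp_pos: [0.5044, -0.0378, 0.1634]
orientation: [3.118, 0.38, -0.001]
contact_force: [0.4, 0.2, -0.6]
grip_width: -0.0004
gripper_force: 0.0
```

Emit:
servo_tool --pt "0 0 0 20 -31 0 1" --pt "0 0 0 40 -62 0 1" --pt "0 0 0 47.5 -72 0 1" --pt "0 0 0 47.5 -72 0 1" --pt "0 0 0 47.5 -72 0 1"

```text
clock: 10.25
tcp_pos: [0.5511, -0.1089, 0.1623]
orientation: [-3.118, -0.375, 0.003]
contact_force: [-0.3, 0.9, -0.3]
grip_width: -0.0002
gripper_force: 0.0
```

Emit:
servo_tool --pt "0 0 0 0 0 -20 1" --pt "0 0 0 0 0 -40 1" --pt "0 0 0 0 0 -45 1" --pt "0 0 0 0 0 -45 1" --pt "0 0 0 0 0 -45 1"

```text
clock: 10.67
tcp_pos: [0.5516, -0.1078, 0.1186]
orientation: [-3.118, -0.38, 0.001]
contact_force: [0.7, 0.1, -0.3]
grip_width: 0.0001
gripper_force: 0.0
```

Emit:
servo_tool --pt "0 0 0 0 -0.5 -1.2 1" --pt "0 0 0 0 -0.5 -2.4 1" --pt "0 0 0 0 -0.5 -3.6 1" --pt "0 0 0 0 -0.5 -4.5 1" --pt "0 0 0 0 -0.5 -4.5 1"

```text
clock: 11.08
tcp_pos: [0.5523, -0.1096, 0.1142]
orientation: [3.119, 0.377, 0.001]
contact_force: [0.9, 0.1, 1.8]
grip_width: 0.0002
gripper_force: 0.9
```

Emit:
servo_tool --pt "0 0 0 0 0 -0.6 1" --pt "0 0 0 0 0 -1.2 1" --pt "0 0 0 0 0 -1.8 1" --pt "0 0 0 0 0 -1.8 1"

```text
clock: 11.42
tcp_pos: [0.5523, -0.1096, 0.1122]
orientation: [3.119, 0.377, 0.001]
contact_force: [-0.4, 0.4, 3.3]
grip_width: 0.0002
gripper_force: 1.8
```

Emit:
servo_tool --pt "0 0 0 0 0 -0.7 1" --pt "0 0 0 0 0 -1.4 1" --pt "0 0 0 0 0 -2.1 1" --pt "0 0 0 0 0 -2.5 1" --pt "0 0 0 0 0 -2.5 1"

```text
clock: 11.83
tcp_pos: [0.5523, -0.1096, 0.1095]
orientation: [3.119, 0.377, 0.001]
contact_force: [1.4, -0.3, 2.8]
grip_width: -0.0001
gripper_force: 1.3
```

Emit:
servo_tool --pt "0 0 0 0 0 -0.4 1" --pt "0 0 0 0 0 -0.8 1" --pt "0 0 0 0 0 -1.2 1" --pt "0 0 0 0 0 -1.2 1"

```text
clock: 12.17
tcp_pos: [0.5523, -0.1096, 0.1083]
orientation: [3.119, 0.377, 0.001]
contact_force: [1.5, 0.2, 3.6]
grip_width: -0.0002
gripper_force: 1.5
```

Emit:
servo_tool --pt "0 0 0 0 0 -0.4 1" --pt "0 0 0 0 0 -0.8 1" --pt "0 0 0 0 0 -0.9 1"

```text
clock: 12.42
tcp_pos: [0.5523, -0.1096, 0.1081]
orientation: [3.119, 0.377, 0.001]
contact_force: [-1.8, -0.8, 9.4]
grip_width: 0.0
gripper_force: 4.9
```

Pin 3 is home: 0.1081, 9 N. Last is inlet_near.

Emit:
servo_tool --pt "0 0 0 0 0 35 1" --pt "0 0 0 0 0 56 1" --pt "0 0 0 0 38 56 1" --pt "0 0 0 -1 76 56 1" --pt "0 0 0 -1 114 56 1"

```text
clock: 12.83
tcp_pos: [0.5498, 0.0049, 0.1631]
orientation: [3.119, 0.374, -0.002]
contact_force: [0.2, 0.0, 0.1]
grip_width: -0.0003
gripper_force: 0.0
```

Emit:
servo_tool --pt "0 0 0 0 38 0 1" --pt "0 0 0 -1 76 0 1" --pt "0 0 0 -1 114 0 1" --pt "0 0 0 -1 119 0 1" --pt "0 0 0 -1 119 0 1"

```text
clock: 13.25
tcp_pos: [0.5484, 0.1272, 0.1627]
orientation: [-3.116, -0.387, 0.003]
contact_force: [-0.0, -0.3, 0.5]
grip_width: 0.0
gripper_force: 0.0
```

Emit:
servo_tool --pt "0 0 0 0 0 -20 1" --pt "0 0 0 0 0 -40 1" --pt "0 0 0 0 0 -45 1" --pt "0 0 0 0 0 -45 1" --pt "0 0 0 0 0 -45 1"

```text
clock: 13.67
tcp_pos: [0.5498, 0.1223, 0.1184]
orientation: [3.119, 0.375, -0.002]
contact_force: [0.6, 0.3, 0.9]
grip_width: -0.0002
gripper_force: 0.0
```

Emit:
servo_tool --pt "0 0 0 0 0 -1.2 1" --pt "0 0 0 0 0 -2.4 1" --pt "0 0 0 0 0 -3.6 1" --pt "0 0 0 0 0 -4.5 1" --pt "0 0 0 0 0 -4.5 1"

```text
clock: 14.08
tcp_pos: [0.5502, 0.1235, 0.1142]
orientation: [-3.119, -0.377, -0.001]
contact_force: [-0.9, -0.3, -0.3]
grip_width: -0.0
gripper_force: 0.4
```

Emit:
servo_tool --pt "0 0 0 0 0 -0.6 1" --pt "0 0 0 0 0 -1.2 1" --pt "0 0 0 0 0 -1.8 1" --pt "0 0 0 0 0 -1.8 1"

```text
clock: 14.42
tcp_pos: [0.5502, 0.1235, 0.1123]
orientation: [3.119, 0.377, 0.001]
contact_force: [-0.0, -0.9, 3.7]
grip_width: 0.0003
gripper_force: 1.9
```

Emit:
servo_tool --pt "0 0 0 0 0 -0.7 1" --pt "0 0 0 0 0 -1.4 1" --pt "0 0 0 0 0 -2.1 1" --pt "0 0 0 0 0 -2.5 1" --pt "0 0 0 0 0 -2.5 1"

```text
clock: 14.83
tcp_pos: [0.5502, 0.1235, 0.1095]
orientation: [-3.119, -0.377, -0.001]
contact_force: [0.2, -0.1, 2.2]
grip_width: 0.0
gripper_force: 1.3
```

Emit:
servo_tool --pt "0 0 0 0 0 -0.4 1" --pt "0 0 0 0 0 -0.8 1" --pt "0 0 0 0 0 -1.2 1" --pt "0 0 0 0 0 -1.2 1"

```text
clock: 15.17
tcp_pos: [0.5502, 0.1235, 0.1084]
orientation: [-3.119, -0.377, -0.001]
contact_force: [0.9, -0.3, 3.1]
grip_width: -0.0004
gripper_force: 1.5
```

Emit:
servo_tool --pt "0 0 0 0 0 -0.4 1" --pt "0 0 0 0 0 -0.8 1" --pt "0 0 0 0 0 -0.9 1"

```text
clock: 15.42
tcp_pos: [0.5502, 0.1235, 0.1081]
orientation: [3.119, 0.377, 0.001]
contact_force: [-0.8, -0.4, 8.9]
grip_width: -0.0001
gripper_force: 4.6
```

All four are home. Lifting and moving aside to verify.

Emit:
servo_tool --pt "0 0 0 0 0 40 1" --pt "0 0 0 0 0 80 1" --pt "0 0 0 0 0 120 1" --pt "0 0 0 0 -38 130 1" --pt "0 0 0 0 -76 130 1"

```text
clock: 15.83
tcp_pos: [0.5515, 0.0501, 0.2413]
orientation: [-3.116, -0.387, -0.01]
contact_force: [1.4, -1.0, -0.7]
grip_width: 0.0002
gripper_force: 0.0
```

Emit:
servo_tool --pt "0 0 0 0 -40 0 1" --pt "0 0 0 0 -80 0 1" --pt "0 0 0 0 -120 0 1" --pt "0 0 0 0 -160 0 1" --pt "0 0 0 0 -200 0 1"

```text
clock: 16.25
tcp_pos: [0.5488, -0.154, 0.2368]
orientation: [-3.118, -0.378, 0.003]
contact_force: [1.3, 0.3, 0.1]
grip_width: -0.0001
gripper_force: 0.0
```

Emit:
servo_tool --pt "0 0 0 -10 -40 0 1" --pt "0 0 0 -20 -75 0 1" --pt "0 0 0 -30 -110 0 1" --pt "0 0 0 -30 -110 0 1" --pt "0 0 0 -30 -110 0 1"

```text
clock: 16.67
tcp_pos: [0.5181, -0.2649, 0.2364]
orientation: [-3.119, -0.369, 0.004]
contact_force: [0.6, 0.8, -0.3]
grip_width: 0.0
gripper_force: 0.0
```

```bash
python3 - <<'E'
from h import *
o=r.get_obs(); print(o["clock"],o["tcp_pos"].round(4),o["contact_force"].round(1))
b,d=r.grab_frame("top"); cv2.imwrite("pics/end.png",cv2.resize(b[140:270,195:345],None,fx=4,fy=4,interpolation=cv2.INTER_CUBIC))
hsv=cv2.cvtColor(b,cv2.COLOR_BGR2HSV); m=((hsv[...,1]<70)&(hsv[...,2]>110)).astype(np.uint8)
k,l,s,ce=cv2.connectedComponentsWithStats(m)
for i in range(1,k):
    if 205<ce[i][0]<315 and 145<ce[i][1]<265 and s[i,4]>5: print(s[i,4],ce[i].round(2),onplane("top",[ce[i]],.108).round(4),atdepth("top",[ce[i]],[np.median(d[l==i])]).round(4))
E
```

```text
16.6667 [ 0.5181 -0.2649  0.2364] [ 0.6  0.8 -0.3]
383 [233.58 162.38] [[0.6698 0.103  0.108 ]] [[0.6737 0.1044 0.0859]]
40 [291.55 168.45] [[ 0.652 -0.094  0.108]] [[ 0.6578 -0.0962  0.0724]]
22 [275.91 166.91] [[ 0.6564 -0.0409  0.108 ]] [[ 0.6562 -0.0409  0.1095]]
270 [260.17 196.39] [[0.5551 0.0109 0.108 ]] [[0.5521 0.0108 0.1367]]
24 [226.88 197.33] [[0.5502 0.123  0.108 ]] [[0.5502 0.123  0.1081]]
23 [295.83 198.  ] [[ 0.5514 -0.1093  0.108 ]] [[ 0.5515 -0.1094  0.107 ]]
27 [246.52 229.11] [[0.4443 0.0548 0.108 ]] [[0.4443 0.0548 0.1087]]
430 [287.13 241.71] [[ 0.4044 -0.0814  0.108 ]] [[ 0.4045 -0.0819  0.0982]]
72 [250.99 259.06] [[0.3452 0.0382 0.108 ]] [[0.3427 0.0402 0.0155]]
```

View pics/end.png

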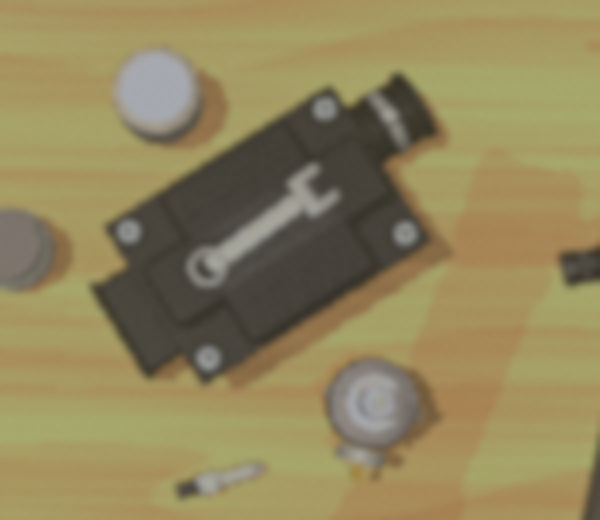

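The view shows the housing, the spanner and the bystanders where they were, with all four pin heads now at about 0.108 and the arm clear to the right. All four pins stopped at the same height, 0.1081.

```bash
python3 -c "
from h import *
print(r.hand_in())"
```

```text
the job is handed in; nothing more can be done
None
```

All four pins were pressed to their hard stops in the order asked, peaking at about 12 N, with the housing, spanner and bystanders unmoved, and the job is handed in; the heads started at about 115 mm and stopped at 108 mm, about 7 mm lower than the description's 122 and 115.

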